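Load the UV steriliser and arm its lamp

ROBOT

A 6-joint arm with a two-finger parallel gripper is mounted at the origin on the work surface. World frame = base frame: x ahead of the robot, y to its left, z up, the work surface at z = 0. Lengths are in m, angles in rad, forces in N, time in s.
With the tool pointing down it reaches from about 0.35 to 0.775 m from the base axis. Payload 7.3 kg.
Tool frame: the origin (TCP) lies at the very end of the fingers, on their centre line; the grasp point (between the pads) lies 19 mm behind it; z points along the fingers, y is the line along which they close (so a half turn about z gives the same grasp; the last joint's range is limited). The gripper opens to 92 mm and grips with 3 to 60 N. Pads are 19 mm wide; open, the fingers measure 130 mm over their backs; the gripper's body (75 mm by 190 mm) begins 47 mm behind the grasp point.
Start: joints at [-1.395, 0.342, 1.524, -0, 1.275, -0.146], TCP at [0.166, -0.498, 0.227] pointing down, gripper open.
Joint ranges: [-2.53, 2.53], [-0.77, 2.02], [0.04, 2.7], [-1, 4.14], [0.28, 2.66], [-3.11, 3.11]. Speed limits (rad/s): [2.57, 2.57, 3.14, 3.14, 3.14, 3.14].

INTERFACE

Orientations are given as [roll, pitch, yaw] about the fixed x, y, z axes, in that order (R = Rz(yaw) Ry(pitch) Rx(roll)).
In Python, from cell import observe, read_camera, get_calibration, hand_in, search_frame gives the robot as it stands.
- The arm moves only by the tool step_arm, never from a script. Its argument "commands" is a list of rows, each an object with "translation": the shift along the tool's x, y, z in mm, a list of three; "roll": the turn about the tool's z in rad. In form: [{"translation": [x, y, z], "roll": roll}, ...]. A call has 1 to 20 rows; each row shifts and turns the commanded pose from where the row before left it, along the tool's axes as they then stand; what a row does not reach is not made up. A row lasts 1/12 s, in which the tool goes at most 41.7 mm and 7.16 degrees, less where a joint would pass 70% of its speed; a pose out of reach is approached as far as the arm can. A call is refused whole if a number of a shift passes 41.7 or a number of a turn 0.125, either way. A call with a gripper value outside its range is refused whole. "fingers" is the opening, from 0 (shut) to 1 (fully open), set as the call begins (left out, the last holds). The fingers move at their own pace and stop on an object; "grip_force" is the grip in N (left out, the last holds). Time passes only in rows, so rows that do not move let the fingers close. It gives the time, the measured TCP pose, the force, the opening and the grip force at its end, in the units of the state.
- observe(): the state, without advancing time (a new reading comes with each control period).
- read_camera(name): name is "side" or "top" or "wrist"; returns the picture (420x560x3 uint8, red, green, blue); there is no depth.
- get_calibration(name): a dict with "camera_matrix" (3x3 intrinsics, pixels), "world_from_camera" (4x4, takes a point from camera to world coordinates). Camera axes: x right, y up, looking along -z (the intrinsics and any distortion apply to the point x, -y, -z); pixel columns grow to the right and rows downward; lengths in m; the calibration is good to about 2 mm. A picture is of the moment at which its call begins: read the wrist's pose just before it. get_calibration takes no time and is no camera call; for the wrist camera it gives the pose at the moment of the call.
- hand_in(): hands the job in; it is judged then, once.
Trained networks look in the newest picture that a camera, given by its name, has taken for a name from the list of things; names that differ only in an ending like _2 or _b are one class to them, and where a whole thing is asked for, a point or a joint stands for the part that bears it (a point fixed in the world has none). Each returns a list of dicts, best first, with "confidence" (0 to 1); they miss things now and then, are a little off and sometimes report something else, mostly with a low value. They report only what shows in the picture. A call takes as long as a camera call. They do not tell look-alikes from the thing itself.
- search_frame(camera, name): "at" ([x, y, z] in m, in world coordinates, good to about 4 mm: the middle of the surface that is visible of it).
The state is a dict: "time": time; "qpos": joint angles; "qvel": joint speeds; "joint_efforts": joint torques, N m; "tool_pos": TCP position; "tool_rot": TCP orientation; "contact_force": force on the tool from outside, world axes, zero at the start; "torque": the same for the moment, N m; "opening": finger opening in m; "grip_force": force on a finger pad.
Only numpy, scipy, OpenCV 4.12 (cv2) and the standard library are available. Lean on these libraries where they do the work, as an engineer would, in place of code of your own. Each camera call takes 0.05 s, during which the arm holds its last target. There are 200 camera calls.

TASK

Pull every spreader out of the sprung clip strip, lay them all flat on the floor of the steriliser's open drawer and then slide the drawer fully shut. Only then lift the red guard on the switch box, throw the toggle beneath it fully over towards the guard's hinge, and close the guard again. Leave the agar plates where they lie.

Things in the scene. Friction and masses are not known exactly. Their poses are not given: they have to be found in the camera images.
- spreader0_mid (a point): middle of the round handle, on its axis, of one spreader (None if absent): aluminium, 20 mm diameter, 104 mm along its own x (-52 to +52), with a flat steel blade 36 mm wide (y), 4 mm thick on its +x end, from x = 52 to 85, level with the underside of the handle (z up as it starts); 137 mm long in all, about 90 g
- spreader1_mid (a point): middle of the round handle, on its axis, of one spreader (None if absent): aluminium, 20 mm diameter, 104 mm along its own x (-52 to +52), with a flat steel blade 36 mm wide (y), 4 mm thick on its +x end, from x = 52 to 85, level with the underside of the handle (z up as it starts); 137 mm long in all, about 90 g
- spreader2_mid (a point): middle of the round handle, on its axis, of one spreader (None if absent): aluminium, 20 mm diameter, 104 mm along its own x (-52 to +52), with a flat steel blade 36 mm wide (y), 4 mm thick on its +x end, from x = 52 to 85, level with the underside of the handle (z up as it starts); 137 mm long in all, about 90 g
- spreader3_mid (a point): middle of the round handle, on its axis, of one spreader (None if absent): aluminium, 20 mm diameter, 104 mm along its own x (-52 to +52), with a flat steel blade 36 mm wide (y), 4 mm thick on its +x end, from x = 52 to 85, level with the underside of the handle (z up as it starts); 137 mm long in all, about 90 g
- strip: sprung clip strip, fixed: a plate 100 (x) x 240 (y) x 8 mm, origin at the centre of its underside, with two grey rails across it (along y, centred at x = -35 and +35 mm, each 20 mm wide, tops at z = 30 mm). Four clip places at y = -87, -29, 29, 87 mm, some may be empty; a spreader starts lying in its place along the strip's x, blade to +x
- clips (a point): point on the strip 40 mm above its origin, level with the axes of the clipped spreaders; axes as the strip's. At each rail two sprung steel noses (x from 24 to 46 mm either side of the middle, tops 14 mm above the handle's axis) hook over the handle, leaving 48 mm of bare handle between the rails to grip; pulled straight up, it comes free against about 5 to 10 N within 10 mm
- steriliser: UV steriliser, fixed: a low white cabinet 220 (x) x 230 (y) x 100 mm high, origin at the centre of its underside, its drawer front facing -x, towards the robot
- drawer (a joint): drawer of the steriliser: metres open, 0 fully shut, 0.19 fully open; slides along the steriliser's x, shuts towards +x with about 2 N
- drawer_floor (a point): centre of the drawer's inner floor (its upper face, 20 mm above the table), moving with the drawer; axes as the steriliser's. Floor clear from x = -100 to +96 mm, y = -100 to +100 mm; side and back walls 40 mm high, front panel 10 mm thick and 65 mm above the floor. When 0.18 open, x = -100 to +80 is out from under the cabinet's roof (72 to 80 mm above the floor)
- drawer_handle (a point): middle of the drawer's bar handle: 120 mm along y, 10 mm thick (x), 12 mm high, its front face 5 mm further out; its centre 17 mm out from the front panel's face; 73 mm above the table
- switchbox: arming switch box of the UV lamp, fixed: a grey box 140 (x, from -58 to 82 mm) x 100 (y) x 45 mm, origin on the table below the toggle. Two steel cheeks stand on it at y = -46 and +46 mm (6 mm thick, x from -46 to 70 mm, up to z = 110 mm); it is open at the front (-x). The guard lies over the cheeks, hinged along y at x = 65, z = 114 mm
- guard (a joint): the red guard's hinge angle in rad: 0 closed (level), 1.57 upright, 1.95 at its stop leaning back to +x; stiff hinge, stays where it is left (about 1 N at the tongue)
- guard_tab (a point): grip point on the guard's tongue. The guard is a flat plate 115 mm long from the hinge, 98 mm wide, 5 mm thick; the tongue goes on from its front edge, 34 mm wide (y), 8 mm thick, 115 to 155 mm from the hinge; this point is 142 mm from the hinge, mid-width and mid-thickness. Axes as the switch box's when closed
- toggle (a joint): toggle angle in rad: 0 leaning to the switch box's -x (off), 1.0 leaning to +x, towards the hinge (on); stays where it is left, about 1.3 N at the tip
- toggle_tip (a point): centre of the toggle's 16 mm ball end, 45 mm from its pivot (at the switch box's x = 0, y = 0, z = 45 mm); below it an 11 mm round stem
- plate0_mid (a point): middle of a closed agar plate lying on the table or on top of the steriliser, a disc 90 mm in diameter and 15 mm high; not to be disturbed
- plate1_mid (a point): middle of a closed agar plate lying on the table or on top of the steriliser, a disc 90 mm in diameter and 15 mm high; not to be disturbed
Things that resemble listed ones, but are neither listed nor needed, are in the scene too. Leave any turquoise look-alike of the part that bears spreader0_mid alone.

How it is judged:
On the way, in this order (a step that is already met when the one before it is completed fails the run):
1. every spreader lies flat in the drawer, let go (x of spreader0_mid in the frame of drawer_floor between -0.095 and 0.095 m and y of spreader0_mid in the frame of drawer_floor between -0.1 and 0.1 m and z of spreader0_mid in the frame of drawer_floor between 0 and 0.019 m and angle between spreader0_mid's own x axis and vertical between 1.37 and 1.77 rad and x of spreader1_mid in the frame of drawer_floor between -0.095 and 0.095 m and y of spreader1_mid in the frame of drawer_floor between -0.1 and 0.1 m and z of spreader1_mid in the frame of drawer_floor between 0 and 0.019 m and angle between spreader1_mid's own x axis and vertical between 1.37 and 1.77 rad and x of spreader2_mid in the frame of drawer_floor between -0.095 and 0.095 m and y of spreader2_mid in the frame of drawer_floor between -0.1 and 0.1 m and z of spreader2_mid in the frame of drawer_floor between 0 and 0.019 m and angle between spreader2_mid's own x axis and vertical between 1.37 and 1.77 rad and x of spreader3_mid in the frame of drawer_floor between -0.095 and 0.095 m and y of spreader3_mid in the frame of drawer_floor between -0.1 and 0.1 m and z of spreader3_mid in the frame of drawer_floor between 0 and 0.019 m and angle between spreader3_mid's own x axis and vertical between 1.37 and 1.77 rad and contact force between each of spreader0, spreader1, spreader2, spreader3 and the fingers below 0.2 N), for 0.2 s.
2. the drawer is shut, with the spreaders in it (value of joint drawer below 0.01 m and x of spreader0_mid in the frame of drawer_floor between -0.095 and 0.095 m and y of spreader0_mid in the frame of drawer_floor between -0.1 and 0.1 m and z of spreader0_mid in the frame of drawer_floor between 0 and 0.019 m and angle between spreader0_mid's own x axis and vertical between 1.37 and 1.77 rad and x of spreader1_mid in the frame of drawer_floor between -0.095 and 0.095 m and y of spreader1_mid in the frame of drawer_floor between -0.1 and 0.1 m and z of spreader1_mid in the frame of drawer_floor between 0 and 0.019 m and angle between spreader1_mid's own x axis and vertical between 1.37 and 1.77 rad and x of spreader2_mid in the frame of drawer_floor between -0.095 and 0.095 m and y of spreader2_mid in the frame of drawer_floor between -0.1 and 0.1 m and z of spreader2_mid in the frame of drawer_floor between 0 and 0.019 m and angle between spreader2_mid's own x axis and vertical between 1.37 and 1.77 rad and x of spreader3_mid in the frame of drawer_floor between -0.095 and 0.095 m and y of spreader3_mid in the frame of drawer_floor between -0.1 and 0.1 m and z of spreader3_mid in the frame of drawer_floor between 0 and 0.019 m and angle between spreader3_mid's own x axis and vertical between 1.37 and 1.77 rad), for 0.2 s.
3. the guard is lifted (value of joint guard above 1.2 rad), for 0.1 s.
4. the toggle is thrown over to on (value of joint toggle above 0.85 rad), for 0.2 s.
5. the guard is closed again (value of joint guard below 0.08 rad), for 0.2 s.
At the end, for the whole second after the job is handed in: every spreader lies in the drawer (handle within 0.2 rad of level, its middle less than 19 mm above the floor), at rest and let go; the drawer is within 10 mm of shut; the toggle is over by at least 0.85 of 1.0 rad; the guard is within 0.08 rad of closed (all of step 2 and contact force between each of spreader0, spreader1, spreader2, spreader3 and the fingers below 0.2 N and value of joint toggle above 0.85 rad and value of joint guard below 0.08 rad and linear speed of each of spreader0, spreader1, spreader2, spreader3 below 0.05 m/s); the robot touches nothing.
It fails at once if an agar plate is moved by more than 40 mm (distance of any of plate0_mid, plate1_mid from where it was at the start of the episode above 0.04 m).
Of spreader0, spreader1, spreader2, spreader3 only 2 to 4 are there at a start; the rules pass over those that are not, and their reading is None.
At some moment in a run one of spreader0, spreader1, spreader2, spreader3 may be knocked a few centimetres aside while the robot is not near it.
Once in a run the grip may slacken for a moment while it holds something.
It also fails if it takes over 210 s, if anything falls off the work surface, if the arm or the gripper's body presses on something with over 40 N, if the wrist force passes 120 N, or if a joint passes its speed limit or range.

## Working session

There is one attempt and no reset: what is moved stays moved. The work goes in short steps, Python scripts to look and compute and a tool call to move; the robot and the scene stay as the last step left them, time stands still between calls to the robot, and variables do not carry over. Pictures are saved under pics/ and viewed, at most 14 in all, crops included, and the job is handed in when it is done.

Besides the shell and the picture viewer there is one more tool, called after "Request:" as name([rows], argument=value, ...), one row to a line, values as JSON. step_arm: Moves the arm, as the interface text tells. Its arguments: {"type":"object","properties":{"commands":{"type":"array"},"fingers":{"type":"number"},"grip_force":{"type":"number"}},"required":["commands"]}

```bash
mkdir -p pics
cat > h.py <<'E'
import numpy as np,cv2
from cell import observe, read_camera, get_calibration, hand_in, search_frame
def save(cam,name,img=None):
    im=read_camera(cam); cv2.imwrite('pics/'+name,im[:,:,::-1]); return im
def px(cam,p):
    c=get_calibration(cam);K=np.array(c['camera_matrix']);T=np.linalg.inv(np.array(c['world_from_camera']))
    q=T[:3,:3]@np.array(p)+T[:3,3]; q=K@np.array([q[0],-q[1],-q[2]]); return q[:2]/q[2]
def ray(cam,u,v,z):
    c=get_calibration(cam);K=np.array(c['camera_matrix']);T=np.array(c['world_from_camera'])
    d=np.linalg.inv(K)@np.array([u,v,1.]); d=T[:3,:3]@np.array([d[0],-d[1],-d[2]]); o=T[:3,3]
    return o+d*(z-o[2])/d[2]
E
python3 - <<'E'
from h import *
o=observe();print({k:np.round(v,3) for k,v in o.items()})
for cam in('top','side'):
    save(cam,cam+'0.png'); print(cam,get_calibration(cam).keys(),np.round(get_calibration(cam)['world_from_camera'],2)[:3,3])
    for n in['spreader0_mid','strip','steriliser','drawer_floor','drawer_handle','switchbox','guard_tab','toggle_tip','plate0_mid']:
        for d in search_frame(cam,n): print(n,np.round(d['at'],3),round(d['confidence'],2),np.round(px(cam,d['at'])))
E
```

```text
{'time': np.float64(0.0), 'qpos': array([-1.395,  0.343,  1.525, -0.   ,  1.275, -0.146]), 'qvel': array([-0.   , -0.   ,  0.001,  0.   ,  0.002,  0.001]), 'joint_efforts': array([-1.0000e-03, -4.3124e+01, -2.4423e+01,  7.2000e-02,  5.6000e-02,
       -0.0000e+00]), 'tool_pos': array([ 0.166, -0.498,  0.226]), 'tool_rot': array([-3.14 , -0.   ,  0.322]), 'contact_force': array([-0.482, -0.355,  0.065]), 'torque': array([ 0.04 , -0.046, -0.037]), 'grip_force': np.float64(0.0), 'opening': np.float64(0.092)}
top dict_keys(['camera_matrix', 'world_from_camera']) [0.42 0.02 1.26]
spreader0_mid [0.292 0.425 0.014] 0.96 [127. 307.]
spreader0_mid [0.543 0.21  0.045] 0.65 [206. 210.]
spreader0_mid [ 0.662 -0.071  0.101] 0.31 [313. 160.]
strip [0.49  0.291 0.006] 0.98 [178. 232.]
steriliser [ 0.664 -0.071  0.099] 0.71 [313. 160.]
drawer_floor [ 0.558 -0.071  0.024] 0.64 [311. 204.]
drawer_handle [ 0.557 -0.072  0.021] 0.63 [312. 205.]
switchbox [ 0.493 -0.372  0.118] 0.56 [436. 224.]
guard_tab [ 0.557 -0.069  0.024] 0.74 [311. 205.]
guard_tab [ 0.49  -0.385  0.116] 0.65 [441. 226.]
plate0_mid [ 0.722 -0.027  0.115] 0.59 [295. 136.]
side dict_keys(['camera_matrix', 'world_from_camera']) [-0.26  0.75  0.72]
spreader0_mid [0.286 0.428 0.016] 0.96 [215. 351.]
spreader0_mid [0.526 0.21  0.043] 0.52 [229. 256.]
strip [0.473 0.324 0.03 ] 0.61 [206. 285.]
steriliser [ 0.662 -0.033  0.063] 0.72 [261. 207.]
drawer_floor [ 0.563 -0.065  0.037] 0.82 [287. 221.]
drawer_handle [ 0.566 -0.063  0.038] 0.92 [286. 221.]
drawer_handle [0.677 0.365 0.016] 0.46 [157. 262.]
switchbox [ 0.536 -0.346  0.095] 0.76 [347. 185.]
switchbox [0.524 0.208 0.044] 0.24 [229. 256.]
guard_tab [ 0.525 -0.364  0.119] 0.63 [353. 178.]
guard_tab [0.526 0.208 0.045] 0.57 [229. 255.]
plate0_mid [ 0.716 -0.017  0.121] 0.7 [248. 189.]
```

View pics/top0.png

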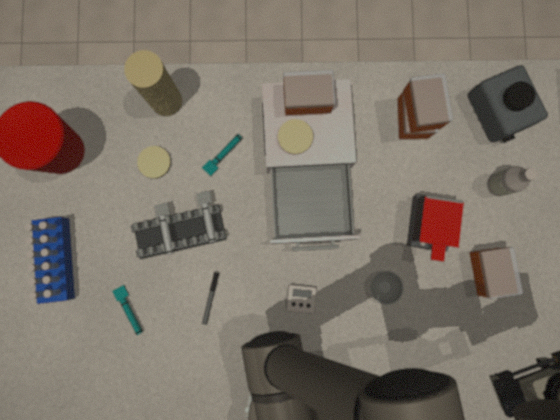

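View pics/side0.png

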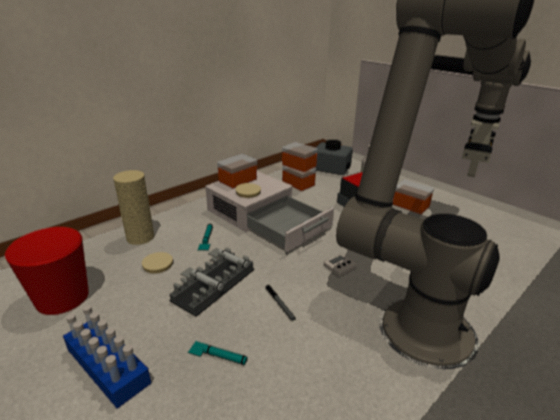

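Top view: a strip at about (178,232) with two spreaders at columns ~165 and ~208. The drawer is open at (312,203), the switch box at (436,222), and there are plates at (154,161) and (295,136). I'll ignore the turquoise look-alikes at (222,155) and (128,310). The next picture enlarges the strip and the switch box.

Run:
```python
import cv2,numpy as np
im=cv2.imread('pics/top0.png')
a=cv2.resize(im[185:265,120:240],None,fx=5,fy=5,interpolation=3)[:,:600]
b=cv2.resize(im[185:265,400:480],None,fx=2.4,fy=2.4,interpolation=3)
c=cv2.resize(im[70:250,255:365],None,fx=1.8,fy=2.25/1.25,interpolation=3)
o=np.zeros((600,800,3),np.uint8);o[:400,:600]=a;o[:192,600:792]=b;o[200:200+c.shape[0],600:600+c.shape[1]]=c[:, :200]
cv2.imwrite('pics/z1.png',o)
from h import *
for p in [(165,245),(165,205),(135,245),(225,220),(178,232),(268,240),(358,235)]: print(p,np.round(ray('top',*p,0.03),3))
```

```text
(165, 245) [0.454 0.321 0.03 ]
(165, 205) [0.561 0.322 0.03 ]
(135, 245) [0.455 0.401 0.03 ]
(225, 220) [0.518 0.161 0.03 ]
(178, 232) [0.488 0.287 0.03 ]
(268, 240) [0.463 0.047 0.03 ]
(358, 235) [ 0.473 -0.193  0.03 ]
```

View pics/z1.png

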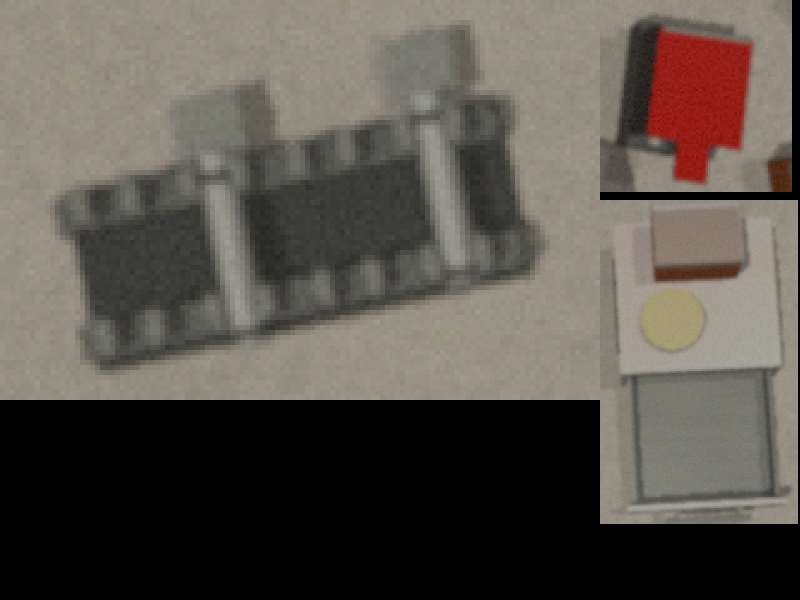

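```bash
cat >> h.py <<'E'
from scipy.spatial.transform import Rotation as R
def st():
    o=observe(); return np.array(o['tool_pos']),R.from_euler('xyz',o['tool_rot']),o
def to(*ps):
    p,r,o=st()
    for q in ps:
        d=r.inv().apply(np.array(q)-p)*1000; print('to',np.round(q,3),'tool mm',np.round(d,1),'rows',int(np.ceil(abs(d).max()/41.7))); p=np.array(q)
E
python3 - <<'E'
from h import *
p,r,o=st();T=np.array(get_calibration('wrist')['world_from_camera'])
print('cam in tool',np.round(r.inv().apply(T[:3,3]-p),3),'view dir tool',np.round(r.inv().apply(-T[:3,2]),3),get_calibration('wrist')['camera_matrix'])
c=[(162.4,218),(168.6,251),(205.6,205),(212,238)]
w=[ray('top',*q,0.045) for q in c];print(np.round(w,3)); 
for i in(0,2):
    d=w[i]-w[i+1];print(np.arctan2(d[1],d[0]),np.linalg.norm(d),(w[i]+w[i+1])/2)
to([.3,-.42,.35],[.45,-.2,.35],[.46,.0,.35],[.47,.24,.3])
E
```

```text
cam in tool [ 0.077  0.    -0.157] view dir tool [-0.285  0.     0.958] [[342.36142954   0.         276.02817363]
 [  0.         342.36142954 212.46203077]
 [  0.           0.           1.        ]]
[[0.525 0.325 0.045]
 [0.437 0.308 0.045]
 [0.557 0.211 0.045]
 [0.47  0.194 0.045]]
0.19358355949900477 0.08871094321357512 [0.48102681 0.31626982 0.045     ]
0.19033659864809688 0.08916370499741842 [0.51368195 0.20243242 0.045     ]
to [ 0.3  -0.42  0.35] tool mm [ 151.7  -31.7 -123.3] rows 4
to [ 0.45 -0.2   0.35] tool mm [ 211.9 -161.3   -0. ] rows 6
to [0.46 0.   0.35] tool mm [  72.7 -186.6   -0. ] rows 5
to [0.47 0.24 0.3 ] tool mm [  85.4 -224.5   50. ] rows 6
```

Request:
step_arm([
  {"translation": [38, -8, -31]},
  {"translation": [38, -8, -31]},
  {"translation": [38, -8, -31]},
  {"translation": [38, -8, -30]},
  {"translation": [35.3, -27, 0]},
  {"translation": [35.3, -27, 0]},
  {"translation": [35.3, -27, 0]},
  {"translation": [35.3, -27, 0]},
  {"translation": [35.3, -27, 0]},
  {"translation": [35.3, -26, 0]},
  {"translation": [14.5, -37.3, 0]},
  {"translation": [14.5, -37.3, 0]},
  {"translation": [14.5, -37.3, 0]},
  {"translation": [14.5, -37.3, 0]},
  {"translation": [14.5, -37.3, 0]},
])

```text
invalid input
```

Request:
step_arm([
  {"translation": [14.2, -37.4, 8]},
  {"translation": [14.2, -37.4, 8]},
  {"translation": [14.2, -37.4, 8]},
  {"translation": [14.2, -37.4, 8]},
  {"translation": [14.2, -37.4, 9]},
  {"translation": [14.2, -37.4, 9]},
  {"translation": [0, 0, 0], "roll": 0.065},
  {"translation": [0, 0, 0], "roll": 0.067},
  {"translation": [0, 0, 0]},
  {"translation": [0, 0, 0]},
  {"translation": [0, 0, 0]},
  {"translation": [0, 0, 0]},
])

```text
invalid input
```

Run:
```python
from h import *
p,r,o=st();print(p,o['tool_rot'],o['contact_force'],o['time'])
save('wrist','w1.png')
for n in['spreader0_mid','strip']:
    for d in search_frame('wrist',n): print(n,np.round(d['at'],3),round(d['confidence'],2),np.round(px('wrist',d['at'])))
```

```text
[ 0.16607004 -0.49806758  0.22671839] [3.14153358e+00 1.01236001e-05 3.21807202e-01] [-0.76391282 -0.50098742  1.40404536] 1.0
```

View pics/w1.png

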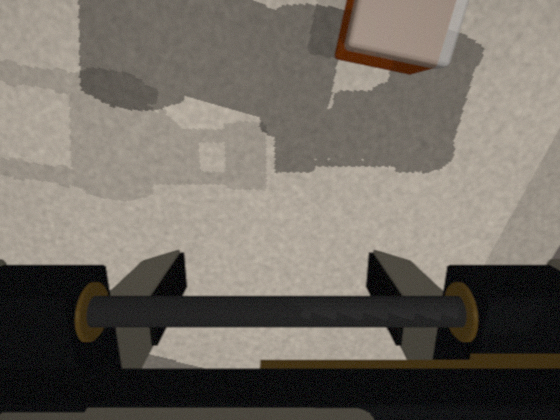

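The moves were refused, probably because each row needs a "roll". The wrist picture shows the gripper at its start place, with the fingers along the bottom.

Request:
step_arm([
  {"translation": [38, -8, -31], "roll": 0},
  {"translation": [38, -8, -31], "roll": 0},
  {"translation": [38, -8, -31], "roll": 0},
  {"translation": [38, -8, -30], "roll": 0},
  {"translation": [35.3, -27, 0], "roll": 0},
  {"translation": [35.3, -27, 0], "roll": 0},
  {"translation": [35.3, -27, 0], "roll": 0},
  {"translation": [35.3, -27, 0], "roll": 0},
  {"translation": [35.3, -27, 0], "roll": 0},
  {"translation": [35.3, -26, 0], "roll": 0},
  {"translation": [14.5, -37.3, 0], "roll": 0},
  {"translation": [14.5, -37.3, 0], "roll": 0},
  {"translation": [14.5, -37.3, 0], "roll": 0},
  {"translation": [14.5, -37.3, 0], "roll": 0},
  {"translation": [14.5, -37.3, 0], "roll": 0},
])

```text
time: 2.4
tool_pos: [0.4292, -0.0239, 0.3303]
tool_rot: [3.141, -0.0, 0.322]
contact_force: [1.3, -0.9, 0.8]
opening: 0.0921
grip_force: 0.0
```

Request:
step_arm([
  {"translation": [14.2, -37.4, 8], "roll": 0},
  {"translation": [14.2, -37.4, 8], "roll": 0},
  {"translation": [14.2, -37.4, 8], "roll": 0},
  {"translation": [14.2, -37.4, 8], "roll": 0},
  {"translation": [14.2, -37.4, 9], "roll": 0},
  {"translation": [14.2, -37.4, 9], "roll": 0},
  {"translation": [0, 0, 0], "roll": 0.065},
  {"translation": [0, 0, 0], "roll": 0.067},
  {"translation": [0, 0, 0], "roll": 0},
  {"translation": [0, 0, 0], "roll": 0},
  {"translation": [0, 0, 0], "roll": 0},
  {"translation": [0, 0, 0], "roll": 0},
])

```text
time: 3.4
tool_pos: [0.4396, 0.2136, 0.2803]
tool_rot: [3.142, -0.0, 0.19]
contact_force: [-0.2, -0.3, -0.1]
opening: 0.0918
grip_force: 0.0
```

Run:
```python
from h import *
p,r,o=st();print(p,o['tool_rot'],o['contact_force'],o['time'])
save('wrist','w2.png')
for n in['spreader0_mid','strip']:
    for d in search_frame('wrist',n): print(n,np.round(d['at'],3),round(d['confidence'],2),np.round(px('wrist',d['at'])))
```

```text
[0.43960949 0.21359331 0.28034301] [ 3.14155101e+00 -3.76235324e-04  1.90085989e-01] [-0.16972931 -0.32484053 -0.05707393] 3.4
spreader0_mid [0.316 0.432 0.013] 0.93 [ 95. 235.]
spreader0_mid [0.549 0.207 0.044] 0.6 [301.  83.]
strip [0.496 0.29  0.005] 0.81 [223. 117.]
```

View pics/w2.png

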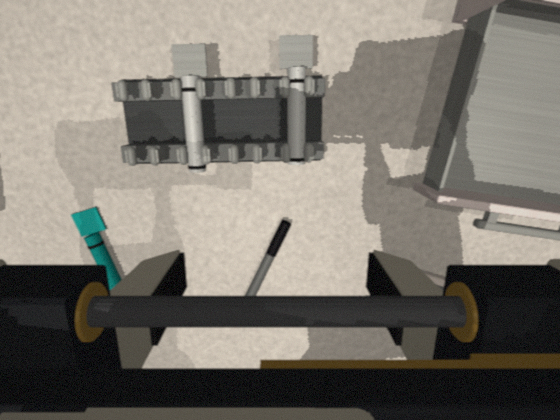

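The picture shows spreader A from (189,78) to (196,167) and spreader B from (297,68) to (297,160). The other two clip places are empty.

Run:
```python
from h import *
# rails inner edges centre: dark region between rails, rows ~100..143 ; handle midpoints at axis height .045
for a,b in(((190,77),(196,167)),((297.5,68),(297,160))):
    A=ray('wrist',*a,.045);B=ray('wrist',*b,.045);d=A-B
    m=(A+B)/2;print('mid',np.round(m,4),'yaw',np.arctan2(d[1],d[0]),np.linalg.norm(d))
for q in[(113,90),(323,86),(122,154),(323,151)]: print(np.round(ray('wrist',*q,.03),4))
```

```text
mid [0.4844 0.3153 0.045 ] yaw 0.1891466943361282 0.09657919554408863
mid [0.5144 0.2036 0.045 ] yaw 0.20135506413115112 0.09748633161883949
[0.5027 0.4113 0.03  ]
[0.5511 0.181  0.03  ]
[0.4329 0.397  0.03  ]
[0.4809 0.1647 0.03  ]
```

Run:
```python
from h import *
for q in[(277.2,235),(349.4,232.8)]: print(np.round(ray('top',*q,.03),4))
for q in[(264,240),(359,236)]: print('panel top',np.round(ray('top',*q,.085),4))
to([.5117,.2034,.10],[.5117,.2034,.022])
```

```text
[0.476  0.0224 0.03  ]
[ 0.4791 -0.1703  0.03  ]
panel top [0.4613 0.0562 0.085 ]
panel top [ 0.468  -0.1859  0.085 ]
to [0.512 0.203 0.1  ] tool mm [ 68.8  23.7 180.3] rows 5
to [0.512 0.203 0.022] tool mm [-0. -0. 78.] rows 2
```

Request:
step_arm([
  {"translation": [14, 5, 30], "roll": -0.01},
  {"translation": [14, 5, 30], "roll": 0},
  {"translation": [14, 5, 30], "roll": 0},
  {"translation": [14, 4.5, 30], "roll": 0},
  {"translation": [13, 4.5, 30], "roll": 0},
  {"translation": [0, 0, 30], "roll": 0},
  {"translation": [0, 0, 0], "roll": 0},
  {"translation": [0, 0, 0], "roll": 0},
  {"translation": [0, 0, 0], "roll": 0},
], fingers=0.7, grip_force=40)

```text
time: 4.3
tool_pos: [0.5126, 0.2043, 0.1018]
tool_rot: [-3.142, -0.002, 0.2]
contact_force: [0.5, 0.0, 1.4]
opening: 0.064
grip_force: 0.0
```

Run:
```python
from h import *
p,r,o=st();print(p,o['tool_rot'])
save('wrist','w3.png')
for n in['spreader0_mid']:
    for d in search_frame('wrist',n): print(n,np.round(d['at'],3),round(d['confidence'],2),np.round(px('wrist',d['at'])))
print(px('wrist',p),px('wrist',p+r.apply([0,0,.04])))
to([.5117,.2034,.022])
```

```text
[0.51256143 0.20427405 0.1017953 ] [-3.14154844e+00 -2.02830442e-03  1.99905751e-01]
spreader0_mid [0.557 0.208 0.044] 0.97 [283. 166.]
spreader0_mid [0.655 0.202 0.005] 0.87 [321.  14.]
[275.35108885 270.20134505] [275.45791935 241.37644098]
to [0.512 0.203 0.022] tool mm [-1.8  0.8 80.5] rows 2
```

View pics/w3.png

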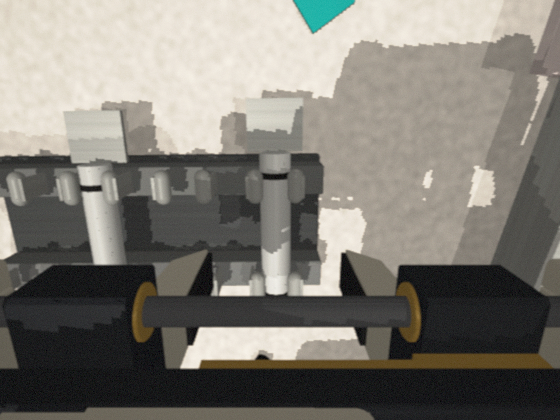

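Fingers straddle handle B, which sits at column ~277 and is well aligned. I'll descend and grip.

Request:
step_arm([
  {"translation": [0, 0.5, 27], "roll": 0},
  {"translation": [0, 0, 27], "roll": 0},
  {"translation": [0, 0, 26], "roll": 0},
  {"translation": [0, 0, 0], "roll": 0},
  {"translation": [0, 0, 0], "roll": 0},
])

```text
time: 4.82
tool_pos: [0.512, 0.2037, 0.0209]
tool_rot: [3.142, 0.0, 0.2]
contact_force: [0.3, 0.9, 0.7]
opening: 0.0643
grip_force: 0.0
```

Request:
step_arm([
  {"translation": [0, 0, 0], "roll": 0},
  {"translation": [0, 0, 0], "roll": 0},
  {"translation": [0, 0, 0], "roll": 0},
  {"translation": [0, 0, 0], "roll": 0},
  {"translation": [0, 0, 0], "roll": 0},
  {"translation": [0, 0, 0], "roll": 0},
  {"translation": [0, 0, 0], "roll": 0},
  {"translation": [0, 0, 0], "roll": 0},
], fingers=0, grip_force=50)

```text
time: 5.48
tool_pos: [0.512, 0.2037, 0.0203]
tool_rot: [-3.142, -0.0, 0.2]
contact_force: [-0.5, 0.9, 1.8]
opening: 0.0188
grip_force: 50.0
```

Request:
step_arm([
  {"translation": [0, 0, -5], "roll": 0},
  {"translation": [0, 0, -5], "roll": 0},
  {"translation": [0, 0, -5], "roll": 0},
  {"translation": [0, 0, -10], "roll": 0},
  {"translation": [0, 0, -20], "roll": 0},
  {"translation": [0, 0, -30], "roll": 0},
  {"translation": [0, 0, -30], "roll": 0},
  {"translation": [0, 0, -30], "roll": 0},
  {"translation": [0, 0, 0], "roll": 0},
  {"translation": [0, 0, 0], "roll": 0},
])

```text
time: 6.32
tool_pos: [0.5132, 0.2038, 0.1581]
tool_rot: [3.142, -0.006, 0.2]
contact_force: [-0.1, 0.3, -0.8]
opening: 0.0187
grip_force: 50.0
```

Run:
```python
from h import *
to([.55,-.10,.158])
```

```text
to [ 0.55  -0.1    0.158] tool mm [-24.2 305.   -0. ] rows 8
```

Request:
step_arm([
  {"translation": [-2.4, 30.5, 0], "roll": 0},
  {"translation": [-2.4, 30.5, 0], "roll": 0},
  {"translation": [-2.4, 30.5, 0], "roll": 0},
  {"translation": [-2.4, 30.5, 0], "roll": 0},
  {"translation": [-2.4, 30.5, 0], "roll": 0},
  {"translation": [-2.4, 30.5, 0], "roll": 0},
  {"translation": [-2.4, 30.5, 0], "roll": 0},
  {"translation": [-2.4, 30.5, 0], "roll": 0},
  {"translation": [-2.4, 30.5, 0], "roll": 0},
  {"translation": [-2.4, 30.5, 0], "roll": 0},
  {"translation": [0, 0, 0], "roll": 0.085},
  {"translation": [0, 0, 0], "roll": 0.085},
  {"translation": [0, 0, 0], "roll": 0},
  {"translation": [0, 0, 0], "roll": 0},
  {"translation": [0, 0, 0], "roll": 0},
])

```text
time: 7.57
tool_pos: [0.5486, -0.0998, 0.1547]
tool_rot: [-3.141, 0.001, 0.033]
contact_force: [-0.5, -0.6, -1.0]
opening: 0.0189
grip_force: 50.0
```

Run:
```python
from h import *
p,r,o=st();print(p,o['tool_rot'],o['opening'],o['grip_force'])
save('wrist','w4.png')
for n in['drawer_floor','drawer_handle','steriliser']:
  for c in ('wrist','top'):
    if c=='top' and n=='drawer_floor': read_camera('top')
    for d in search_frame(c,n): print(c,n,np.round(d['at'],3),round(d['confidence'],2),np.round(px(c,d['at'])))
```

```text
[ 0.54858245 -0.09976562  0.15470599] [-3.14135861e+00  1.04078668e-03  3.26143514e-02] 0.01894370499639221 49.98400926589966
wrist drawer_floor [ 0.584 -0.039  0.02 ] 0.87 [205. 160.]
top drawer_floor [ 0.524 -0.011  0.023] 0.93 [289. 217.]
wrist drawer_handle [ 0.58  -0.035  0.022] 0.57 [200. 165.]
top drawer_handle [ 0.523 -0.014  0.02 ] 0.65 [291. 218.]
wrist steriliser [ 0.634 -0.044  0.021] 0.9 [210.  99.]
top steriliser [ 0.741 -0.05   0.1  ] 0.84 [304. 130.]
```

View pics/w4.png

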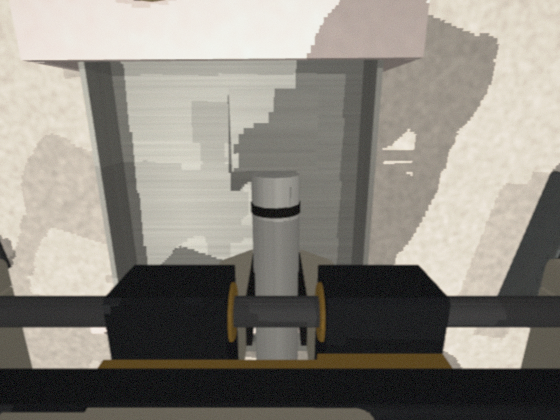

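Held spreader: handle at columns 252–300 and blade level (edge at column 230, rows 95–185). Drawer floor: left edge about (130,140) and right edge about (360,140). The cabinet's roof edge is at row ~60.

Run:
```python
from h import *
for q in[(112,62),(364,62),(146,250),(352,250)]: print('floor',np.round(ray('wrist',*q,.02),4))
for q in[(20,60),(425,57)]: print('roofedge',np.round(ray('wrist',*q,.1),4))
for q in[(83,62),(381,62),(110,250),(368,250)]: print('walltop',np.round(ray('wrist',*q,.06),4))
```

```text
floor [0.6587 0.0319 0.02  ]
floor [ 0.6647 -0.1663  0.02  ]
floor [0.4995 0.0177 0.02  ]
floor [ 0.5052 -0.1718  0.02  ]
roofedge [0.6492 0.0487 0.1   ]
roofedge [ 0.6578 -0.1821  0.1   ]
walltop [0.6536 0.0338 0.06  ]
walltop [ 0.6598 -0.1685  0.06  ]
walltop [0.516  0.0304 0.06  ]
walltop [ 0.5221 -0.1744  0.06  ]
```

Request:
step_arm([
  {"translation": [1, 4, 25], "roll": 0},
  {"translation": [1, 4, 25], "roll": 0},
  {"translation": [1, 0, 25], "roll": 0},
  {"translation": [0, 0, 25], "roll": 0},
  {"translation": [0, 0, 20], "roll": 0},
  {"translation": [0, 0, 9], "roll": 0},
  {"translation": [0, 0, 0], "roll": 0},
  {"translation": [0, 0, 0], "roll": 0},
  {"translation": [0, 0, 0], "roll": 0},
])

```text
time: 8.72
tool_pos: [0.5532, -0.1083, 0.0275]
tool_rot: [3.141, -0.002, 0.03]
contact_force: [0.1, 0.2, -1.3]
opening: 0.0189
grip_force: 50.0
```

Request:
step_arm([
  {"translation": [0, 0, 4], "roll": 0},
  {"translation": [0, 0, 0], "roll": 0},
  {"translation": [0, 0, 0], "roll": 0},
])

```text
time: 8.97
tool_pos: [0.5524, -0.1081, 0.0227]
tool_rot: [3.141, -0.001, 0.03]
contact_force: [-0.1, -0.0, -0.7]
opening: 0.0187
grip_force: 50.0
```

Request:
step_arm([
  {"translation": [0, 0, 0], "roll": 0},
  {"translation": [0, 0, 0], "roll": 0},
  {"translation": [0, 0, 0], "roll": 0},
  {"translation": [0, 0, 0], "roll": 0},
  {"translation": [0, 0, 0], "roll": 0},
  {"translation": [0, 0, 0], "roll": 0},
], fingers=0.5)

```text
time: 9.47
tool_pos: [0.5522, -0.108, 0.0222]
tool_rot: [3.141, -0.0, 0.03]
contact_force: [0.5, -0.4, -0.2]
opening: 0.0456
grip_force: 0.0
```

Request:
step_arm([
  {"translation": [0, 0, -20], "roll": 0},
  {"translation": [0, 0, -30], "roll": 0},
  {"translation": [0, 0, -35], "roll": 0},
  {"translation": [0, 0, -35], "roll": 0},
  {"translation": [0, 0, -30], "roll": 0},
  {"translation": [0, 0, 0], "roll": 0},
  {"translation": [0, 0, 0], "roll": 0},
])

```text
time: 10.05
tool_pos: [0.5531, -0.1083, 0.1741]
tool_rot: [3.14, -0.004, 0.03]
contact_force: [-0.1, -0.1, -0.3]
opening: 0.0461
grip_force: 0.0
```

Run:
```python
from h import *
p,r,o=st();print(p,o['tool_rot'])
a=save('wrist','w5a.png');b=save('top','w5b.png')
im=np.zeros((420,800,3),np.uint8);im[:,:560]=a[:,:,::-1];im[:,560:]=cv2.resize(b[185:269,156:204,::-1],(240,420),interpolation=3)
cv2.imwrite('pics/w5.png',im)
for d in search_frame('top','spreader0_mid'): print(np.round(d['at'],3),round(d['confidence'],2))
```

```text
[ 0.5530684  -0.10829592  0.17405434] [ 3.1400014  -0.00401929  0.02983742]
[0.291 0.425 0.017] 0.61
[ 0.517 -0.107  0.039] 0.59
[0.69  0.179 0.02 ] 0.58
```

View pics/w5.png

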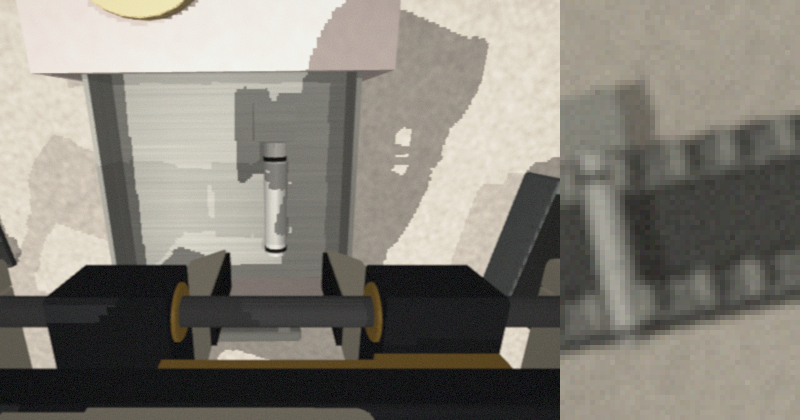

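The first spreader lies flat in the drawer: handle from (274,145) to (276,250), blade beyond. The second is still clipped at its place.

Run:
```python
from h import *
to([.4852,.3162,.12])
```

```text
to [0.485 0.316 0.12 ] tool mm [ -53.3 -425.7   51.2] rows 11
```

Request:
step_arm([
  {"translation": [-4.1, -32.8, 0], "roll": 0},
  {"translation": [-4.1, -32.8, 0], "roll": 0},
  {"translation": [-4.1, -32.8, 0], "roll": 0},
  {"translation": [-4.1, -32.8, 0], "roll": 0},
  {"translation": [-4.1, -32.8, 0], "roll": 0},
  {"translation": [-4.1, -32.8, 0], "roll": 0},
  {"translation": [-4.1, -32.8, 0], "roll": 0},
  {"translation": [-4.1, -32.8, 0], "roll": 0},
  {"translation": [-4.1, -32.8, 10], "roll": 0},
  {"translation": [-4.1, -32.8, 10], "roll": 0},
  {"translation": [-4.1, -32.8, 10], "roll": 0},
  {"translation": [-4.1, -32.8, 10], "roll": 0},
  {"translation": [-4.1, -32.8, 10], "roll": 0},
  {"translation": [0, 0, 0], "roll": -0.085},
  {"translation": [0, 0, 0], "roll": -0.085},
  {"translation": [0, 0, 0], "roll": 0},
  {"translation": [0, 0, 0], "roll": 0},
  {"translation": [0, 0, 0], "roll": 0},
], fingers=0.65)

```text
time: 11.7
tool_pos: [0.486, 0.3161, 0.1214]
tool_rot: [3.141, 0.001, 0.197]
contact_force: [-0.2, -0.5, 0.0]
opening: 0.0596
grip_force: 0.0
```

Run:
```python
from h import *
p,r,o=st();print(p,o['tool_rot'])
save('wrist','w6.png')
for d in search_frame('wrist','spreader0_mid'): print(np.round(d['at'],3),round(d['confidence'],2),px('wrist',d['at']))
print(px('wrist',[.4852,.3162,.04]))
to([.4852,.3162,.028])
```

```text
[0.48598599 0.31611977 0.12137324] [3.14112659e+00 1.41751900e-03 1.96842297e-01]
[0.654 0.205 0.006] 0.62 [475.46033805  13.21580013]
[274.91767677 221.46933291]
to [0.485 0.316 0.028] tool mm [-1.  -0.3 93.9] rows 3
```

View pics/w6.png

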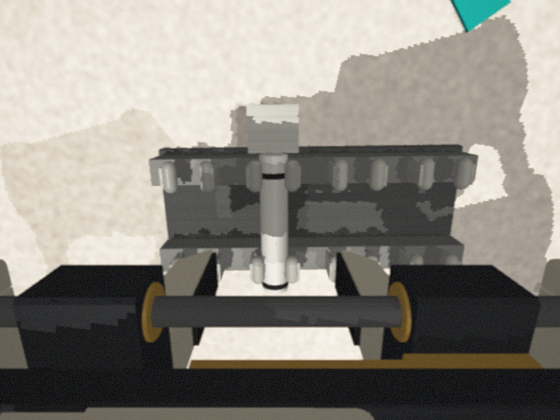

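The second spreader is centred between the fingers, with its handle at column ~274. I'll descend, grip and lift.

Request:
step_arm([
  {"translation": [0, 0, 27], "roll": 0},
  {"translation": [0, 0, 27], "roll": 0},
  {"translation": [0, 0, 25], "roll": 0},
  {"translation": [0, 0, 14], "roll": 0},
  {"translation": [0, 0, 0], "roll": 0},
  {"translation": [0, 0, 0], "roll": 0},
])

```text
time: 12.3
tool_pos: [0.4861, 0.3162, 0.0289]
tool_rot: [3.141, 0.001, 0.199]
contact_force: [-0.5, -0.1, 0.8]
opening: 0.0597
grip_force: 0.0
```

Request:
step_arm([
  {"translation": [0, 0, 0], "roll": 0},
  {"translation": [0, 0, 0], "roll": 0},
  {"translation": [0, 0, 0], "roll": 0},
  {"translation": [0, 0, 0], "roll": 0},
  {"translation": [0, 0, 0], "roll": 0},
  {"translation": [0, 0, 0], "roll": 0},
  {"translation": [0, 0, 0], "roll": 0},
  {"translation": [0, 0, 0], "roll": 0},
], fingers=0, grip_force=55)

```text
time: 12.97
tool_pos: [0.4863, 0.3168, 0.0294]
tool_rot: [-3.141, -0.0, 0.2]
contact_force: [-1.7, 0.9, 1.8]
opening: 0.0191
grip_force: 55.0
```

Request:
step_arm([
  {"translation": [0, 0, -5], "roll": 0},
  {"translation": [0, 0, -5], "roll": 0},
  {"translation": [0, 0, -5], "roll": 0},
  {"translation": [0, 0, -10], "roll": 0},
  {"translation": [0, 0, -20], "roll": 0},
  {"translation": [0, 0, -30], "roll": 0},
  {"translation": [0, 0, -30], "roll": 0},
  {"translation": [0, 0, -25], "roll": 0},
  {"translation": [0, 0, 0], "roll": 0},
  {"translation": [0, 0, 0], "roll": 0},
])

```text
time: 13.8
tool_pos: [0.4871, 0.3168, 0.1616]
tool_rot: [-3.141, -0.005, 0.2]
contact_force: [0.4, 0.0, -1.8]
opening: 0.0183
grip_force: 55.0
```

Run:
```python
from h import *
to([.553,-.036,.155])
```

```text
to [ 0.553 -0.036  0.155] tool mm [ -5.5 358.9   6.3] rows 9
```

Request:
step_arm([
  {"translation": [-0.5, 32.6, 0.6], "roll": 0},
  {"translation": [-0.5, 32.6, 0.6], "roll": 0},
  {"translation": [-0.5, 32.6, 0.6], "roll": 0},
  {"translation": [-0.5, 32.6, 0.6], "roll": 0},
  {"translation": [-0.5, 32.6, 0.6], "roll": 0},
  {"translation": [-0.5, 32.6, 0.6], "roll": 0},
  {"translation": [-0.5, 32.6, 0.6], "roll": 0},
  {"translation": [-0.5, 32.6, 0.6], "roll": 0},
  {"translation": [-0.5, 32.6, 0.6], "roll": 0},
  {"translation": [-0.5, 32.6, 0.6], "roll": 0},
  {"translation": [-0.5, 32.6, 0], "roll": 0},
  {"translation": [0, 0, 0], "roll": 0.085},
  {"translation": [0, 0, 0], "roll": 0.085},
  {"translation": [0, 0, 0], "roll": 0},
  {"translation": [0, 0, 0], "roll": 0},
  {"translation": [0, 0, 0], "roll": 0},
])

```text
time: 15.13
tool_pos: [0.5515, -0.0356, 0.1526]
tool_rot: [-3.141, 0.001, 0.033]
contact_force: [-0.9, 0.5, -1.6]
opening: 0.0186
grip_force: 55.0
```

Run:
```python
from h import *
p,r,o=st()
save('wrist','w7.png')
to([.553,-.034,.04],[.553,-.034,.021])
```

```text
to [ 0.553 -0.034  0.04 ] tool mm [  1.5  -1.5 112.8] rows 3
to [ 0.553 -0.034  0.021] tool mm [ 0.  0. 19.] rows 1
```

View pics/w7.png

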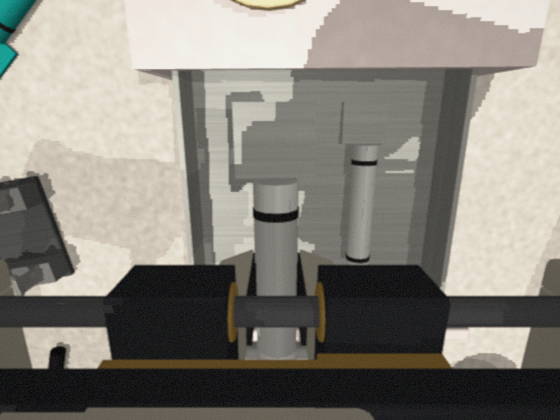

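Held spreader is level and clear of the first one, which is at (362,150)–(358,260). Lowering now.

Request:
step_arm([
  {"translation": [1, -1, 25], "roll": 0},
  {"translation": [0.5, -0.5, 25], "roll": 0},
  {"translation": [0, 0, 25], "roll": 0},
  {"translation": [0, 0, 25], "roll": 0},
  {"translation": [0, 0, 15], "roll": 0},
  {"translation": [0, 0, 10], "roll": 0},
  {"translation": [0, 0, 5], "roll": 0},
  {"translation": [0, 0, 0], "roll": 0},
  {"translation": [0, 0, 0], "roll": 0},
  {"translation": [0, 0, 0], "roll": 0},
])

```text
time: 16.02
tool_pos: [0.5543, -0.0345, 0.0243]
tool_rot: [3.141, -0.002, 0.03]
contact_force: [-0.5, 0.2, -0.3]
opening: 0.0182
grip_force: 55.0
```

Request:
step_arm([
  {"translation": [0, 0, 1.5], "roll": 0},
  {"translation": [0, 0, 0], "roll": 0},
  {"translation": [0, 0, 0], "roll": 0},
])

```text
time: 16.27
tool_pos: [0.5536, -0.0345, 0.0221]
tool_rot: [3.141, -0.001, 0.03]
contact_force: [0.2, -0.9, -0.2]
opening: 0.0188
grip_force: 55.0
```

Request:
step_arm([
  {"translation": [0, 0, 0], "roll": 0},
  {"translation": [0, 0, 0], "roll": 0},
  {"translation": [0, 0, 0], "roll": 0},
  {"translation": [0, 0, 0], "roll": 0},
  {"translation": [0, 0, 0], "roll": 0},
  {"translation": [0, 0, 0], "roll": 0},
], fingers=0.45)

```text
time: 16.77
tool_pos: [0.5535, -0.0344, 0.0217]
tool_rot: [3.141, -0.0, 0.03]
contact_force: [-1.3, 0.8, -0.5]
opening: 0.0413
grip_force: 0.0
```

Request:
step_arm([
  {"translation": [0, 0, -20], "roll": 0},
  {"translation": [0, 0, -30], "roll": 0},
  {"translation": [0, 0, -35], "roll": 0},
  {"translation": [0, 0, -35], "roll": 0},
  {"translation": [0, 0, -30], "roll": 0},
  {"translation": [0, 0, -20], "roll": 0},
  {"translation": [0, 0, 0], "roll": 0},
  {"translation": [0, 0, 0], "roll": 0},
])

```text
time: 17.43
tool_pos: [0.5539, -0.0345, 0.1926]
tool_rot: [3.141, -0.002, 0.03]
contact_force: [-0.3, 0.4, -0.3]
opening: 0.0414
grip_force: 0.0
```

Run:
```python
from h import *
p,r,o=st();print(p,o['tool_rot'])
a=save('wrist','w8a.png');b=save('top','w8b.png')
im=np.zeros((420,800,3),np.uint8);im[:,:560]=a[:,:,::-1];im[:400,560:]=cv2.resize(b[150:250,120:180,::-1],(240,400),interpolation=3)
cv2.imwrite('pics/w8.png',im)
for n in['spreader0_mid','drawer_handle','switchbox','guard_tab']:
  for d in search_frame('top',n): print(n,np.round(d['at'],3),round(d['confidence'],2))
```

```text
[ 0.55385212 -0.03448772  0.19260667] [ 3.14092175e+00 -2.41860381e-03  2.97924802e-02]
spreader0_mid [0.292 0.429 0.015] 0.76
spreader0_mid [0.69 0.18 0.02] 0.68
spreader0_mid [ 0.523 -0.106  0.039] 0.57
spreader0_mid [ 0.496 -0.371  0.12 ] 0.38
drawer_handle [ 0.495 -0.065  0.021] 0.89
switchbox [ 0.493 -0.37   0.118] 0.57
guard_tab [ 0.491 -0.383  0.12 ] 0.85
```

View pics/w8.png

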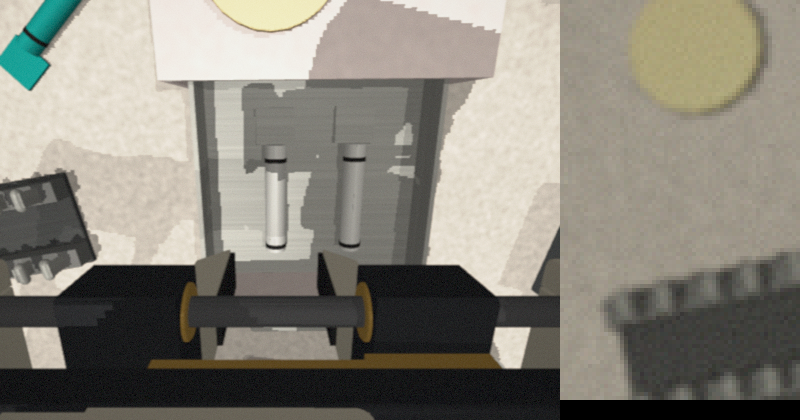

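Both spreaders lie flat in the drawer, with handles at columns 275 and 352. The strip is empty at both places. Next I'll shut the drawer, pushing on the handle with closed fingers.

Run:
```python
from h import *
to([.395,-.074,.19],[.395,-.074,.06])
```

```text
to [ 0.395 -0.074  0.19 ] tool mm [-159.    35.     0.7] rows 4
to [ 0.395 -0.074  0.06 ] tool mm [3.0e-01 1.0e-01 1.3e+02] rows 4
```

Request:
step_arm([
  {"translation": [-32, 7, 0], "roll": 0},
  {"translation": [-32, 7, 0], "roll": 0},
  {"translation": [-32, 7, 0], "roll": 0},
  {"translation": [-32, 7, 0], "roll": 0},
  {"translation": [-32, 7, 0], "roll": 0},
  {"translation": [0, 0, 0], "roll": 0},
  {"translation": [0, 0, 0], "roll": 0},
  {"translation": [0, 0, 0], "roll": 0},
], fingers=0, grip_force=20)

```text
time: 18.4
tool_pos: [0.3953, -0.0744, 0.1918]
tool_rot: [3.141, -0.001, 0.029]
contact_force: [-0.1, -0.6, -0.4]
opening: 0.0005
grip_force: 0.0
```

Now I'll go down and push slowly, 10 mm per row (0.12 m/s).

Request:
step_arm([
  {"translation": [0, 0, 30], "roll": 0},
  {"translation": [0, 0, 30], "roll": 0},
  {"translation": [0, 0, 30], "roll": 0},
  {"translation": [0, 0, 30], "roll": 0},
  {"translation": [0, 0, 12], "roll": 0},
  {"translation": [0, 0, 0], "roll": 0},
  {"translation": [0, 0, 0], "roll": 0},
])

```text
time: 18.98
tool_pos: [0.3952, -0.074, 0.0591]
tool_rot: [-3.141, 0.001, 0.03]
contact_force: [0.5, -0.3, 0.5]
opening: 0.0003
grip_force: 0.0
```

Request:
step_arm([
  {"translation": [7, 0, 0], "roll": 0},
  {"translation": [7, 0, 0], "roll": 0},
  {"translation": [7, 0, 0], "roll": 0},
  {"translation": [7, 0, 0], "roll": 0},
  {"translation": [9, 0, 0], "roll": 0},
  {"translation": [9, 0, 0], "roll": 0},
  {"translation": [9, 0, 0], "roll": 0},
  {"translation": [9, 0, 0], "roll": 0},
  {"translation": [9, 0, 0], "roll": 0},
  {"translation": [9, 0, 0], "roll": 0},
  {"translation": [9, 0, 0], "roll": 0},
  {"translation": [9, 0, 0], "roll": 0},
  {"translation": [9, 0, 0], "roll": 0},
  {"translation": [9, 0, 0], "roll": 0},
  {"translation": [9, 0, 0], "roll": 0},
  {"translation": [9, 0, 0], "roll": 0},
  {"translation": [9, 0, 0], "roll": 0},
  {"translation": [9, 0, 0], "roll": 0},
])

```text
time: 20.48
tool_pos: [0.5493, -0.0695, 0.0595]
tool_rot: [-3.142, 0.0, 0.03]
contact_force: [-1.7, 1.3, -0.5]
opening: 0.0003
grip_force: 1.1
```

Request:
step_arm([
  {"translation": [9, 0, 0], "roll": 0},
  {"translation": [9, 0, 0], "roll": 0},
  {"translation": [9, 0, 0], "roll": 0},
  {"translation": [9, 0, 0], "roll": 0},
  {"translation": [7, 0, 0], "roll": 0},
  {"translation": [4, 0, 0], "roll": 0},
  {"translation": [4, 0, 0], "roll": 0},
  {"translation": [0, 0, 0], "roll": 0},
])

```text
time: 21.15
tool_pos: [0.6005, -0.0683, 0.0598]
tool_rot: [3.141, -0.002, 0.03]
contact_force: [0.8, 1.0, 1.1]
opening: 0.0004
grip_force: 0.0
```

Request:
step_arm([
  {"translation": [3, 0, 0], "roll": 0},
  {"translation": [3, 0, 0], "roll": 0},
  {"translation": [3, 0, 0], "roll": 0},
  {"translation": [0, 0, 0], "roll": 0},
])

```text
time: 21.48
tool_pos: [0.6092, -0.0679, 0.0598]
tool_rot: [3.141, -0.001, 0.03]
contact_force: [0.0, 0.4, -0.5]
opening: 0.0004
grip_force: 0.0
```

Request:
step_arm([
  {"translation": [3, 0, 0], "roll": 0},
  {"translation": [3, 0, 0], "roll": 0},
  {"translation": [3, 0, 0], "roll": 0},
  {"translation": [0, 0, 0], "roll": 0},
])

```text
time: 21.82
tool_pos: [0.6103, -0.0678, 0.0597]
tool_rot: [-3.141, 0.017, 0.031]
contact_force: [-27.7, -3.4, 19.7]
opening: 0.0007
grip_force: 14.4
```

Run:
```python
from h import *
a=save('wrist','w9a.png');b=save('top','w9b.png');c=save('side','w9c.png')
p=get_calibration('top')
im=np.zeros((600,800,3),np.uint8)
im[:300,:400]=cv2.resize(a[:,:,::-1],(400,300));im[:300,400:]=cv2.resize(b[100:250,250:450,::-1],(400,300),interpolation=3)
im[300:,:400]=cv2.resize(c[140:290,180:380,::-1],(400,300),interpolation=3)
im[300:,400:]=cv2.resize(b[180:270,390:510,::-1],(400,300),interpolation=3)
cv2.imwrite('pics/w9.png',im)
```

```text
(no output)
```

View pics/w9.png

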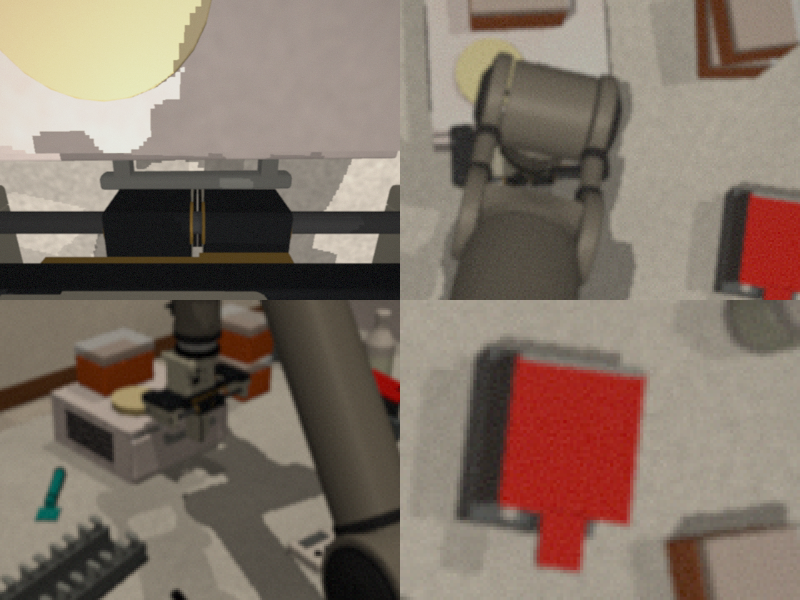

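The drawer is shut: its front is flush with the cabinet and there was a firm stop at 27 N. The guard plate and tongue are clear in the lower-right crop. I'll back off and go over to the switch box.

Request:
step_arm([
  {"translation": [-8, 0, 0], "roll": 0},
  {"translation": [-15, 0, 0], "roll": 0},
  {"translation": [-25, 0, 0], "roll": 0},
  {"translation": [-30, 0, 0], "roll": 0},
  {"translation": [-30, 0, -25], "roll": 0},
  {"translation": [-20, 0, -35], "roll": 0},
  {"translation": [0, 0, -35], "roll": 0},
  {"translation": [0, 0, -35], "roll": 0},
  {"translation": [0, 0, -35], "roll": 0},
  {"translation": [0, 0, 0], "roll": 0},
  {"translation": [0, 0, 0], "roll": 0},
])

```text
time: 22.88
tool_pos: [0.4909, -0.0717, 0.227]
tool_rot: [3.14, -0.006, 0.03]
contact_force: [-0.4, -0.1, -0.2]
opening: 0.0003
grip_force: 0.0
```

Run:
```python
from h import *
f=lambda a,b:(390+a/3.333,180+b/3.333)
P={}
for n,q in dict(HL=(118,57),HR=(245,75),FR=(230,223),FL=(98,205),TL=(137,265),TR=(180,270)).items():
    P[n]=ray('top',*f(*q),.1165);print(n,np.round(P[n],4))
d=P['HR']-P['HL'];print('yaw',np.arctan2(d[0],-d[1]));d=P['FR']-P['FL'];print('yaw',np.arctan2(d[0],-d[1]))
d=(P['HR']+P['HL']-P['FR']-P['FL']);print('yaw',np.arctan2(d[1],d[0]),np.linalg.norm(d)/2)
print((P['TL']+P['TR'])/2,(P['HR']+P['HL'])/2)
to([.40,-.33,.27])
```

```text
HL [ 0.5615 -0.3495  0.1165]
HR [ 0.5466 -0.4442  0.1165]
FR [ 0.4361 -0.4272  0.1165]
FL [ 0.4509 -0.3296  0.1165]
TL [ 0.4061 -0.3566  0.1165]
TR [ 0.402  -0.3883  0.1165]
yaw -0.1564390014641095
yaw -0.1502102620839574
yaw -0.16561408372852762 0.11204784715237932
[ 0.40405657 -0.37242033  0.1165    ] [ 0.5540294  -0.39685557  0.1165    ]
to [ 0.4  -0.33  0.27] tool mm [-98.3 255.6 -43.1] rows 7
```

Request:
step_arm([
  {"translation": [-15, 30, -3], "roll": 0.02},
  {"translation": [-15, 30, -3], "roll": 0.02},
  {"translation": [-15, 30, -3], "roll": 0.02},
  {"translation": [-15, 30, -3], "roll": 0.02},
  {"translation": [-14, 30, -3], "roll": 0.02},
  {"translation": [-14, 30, -3], "roll": 0.02},
  {"translation": [-12, 30, -3], "roll": 0.02},
  {"translation": [-10, 30, -2], "roll": 0.02},
  {"translation": [-5, 30, 0], "roll": 0.025},
  {"translation": [0, 15, 0], "roll": 0},
  {"translation": [0, 0, 0], "roll": 0},
  {"translation": [0, 0, 0], "roll": 0},
  {"translation": [0, 0, 0], "roll": 0},
], fingers=0.75)

```text
time: 23.97
tool_pos: [0.3592, -0.3496, 0.2469]
tool_rot: [-3.14, 0.001, -0.154]
contact_force: [-0.1, -0.6, 0.4]
opening: 0.0686
grip_force: 0.0
```

Run:
```python
from h import *
p,r,o=st();print(p,o['tool_rot'],o['opening'])
a=save('wrist','w10.png')
for n in['guard_tab','switchbox']:
  for d in search_frame('wrist',n): print(n,np.round(d['at'],3),round(d['confidence'],2),np.round(px('wrist',d['at'])))
hsv=cv2.cvtColor(a,cv2.COLOR_RGB2HSV)
m=((hsv[:,:,1]>170)&((hsv[:,:,0]<6)|(hsv[:,:,0]>174))&(hsv[:,:,2]>60)).astype(np.uint8)
cs,_=cv2.findContours(m,0,2);c=max(cs,key=cv2.contourArea);e=cv2.approxPolyDP(c,4,True)[:,0]
for q in e: print(q,np.round(ray('wrist',*q,.1165),4))
to([.417,-.374,.17],[.417,-.374,.102])
```

```text
[ 0.35916949 -0.34963472  0.24688518] [-3.13989347e+00  1.00817402e-03 -1.54180413e-01] 0.06863628721998914
guard_tab [ 0.475 -0.381  0.113] 0.78 [293.  55.]
switchbox [ 0.471 -0.375  0.117] 0.64 [286.  60.]
[232   0] [ 0.5181 -0.3417  0.1165]
[235  94] [ 0.453  -0.3316  0.1165]
[273  95] [ 0.4477 -0.3614  0.1165]
[275 145] [ 0.4087 -0.3569  0.1165]
[311 146] [ 0.4033 -0.3863  0.1165]
[315  97] [ 0.4411 -0.3943  0.1165]
[355  95] [ 0.4377 -0.4259  0.1165]
[361   0] [ 0.5035 -0.4362  0.1165]
to [ 0.417 -0.374  0.17 ] tool mm [60.6 15.3 77.6] rows 2
to [ 0.417 -0.374  0.102] tool mm [ 0.  0. 68.] rows 2
```

View pics/w10.png

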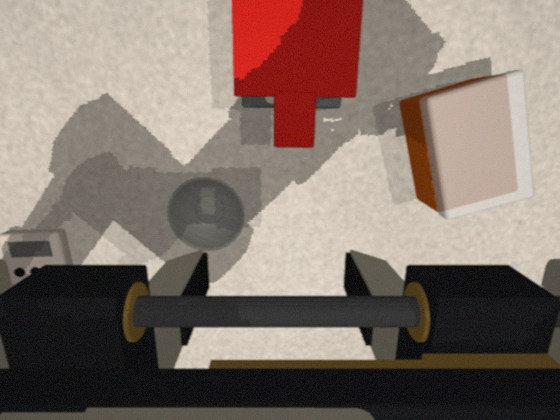

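The tongue is at (275–313, 97–146), and the plate's front edge is at row ~95. The tab is at about (0.419, -0.374) and the hinge at about (0.557, -0.397).

Request:
step_arm([
  {"translation": [21, 5, 25], "roll": 0},
  {"translation": [21, 5, 26], "roll": 0},
  {"translation": [20.5, 5, 26], "roll": 0},
  {"translation": [0, 0, 25], "roll": 0},
  {"translation": [0, 0, 25], "roll": 0},
  {"translation": [0, 0, 18], "roll": 0},
  {"translation": [0, 0, 0], "roll": 0},
  {"translation": [0, 0, 0], "roll": 0},
])

```text
time: 24.78
tool_pos: [0.4185, -0.3744, 0.1024]
tool_rot: [-3.14, 0.001, -0.154]
contact_force: [0.0, -0.4, 1.4]
opening: 0.0691
grip_force: 0.0
```

Run:
```python
from h import *
p,r,o=st();print(p,o['contact_force'])
to([.419,-.374,.102])
print(ray('wrist',207,212,0.05),p)
```

```text
[ 0.41848938 -0.37443201  0.10241841] [ 0.03694514 -0.36065743  1.40024429]
to [ 0.419 -0.374  0.102] tool mm [ 0.4 -0.5  0.4] rows 1
[ 0.44008211 -0.33375501  0.05      ] [ 0.41848938 -0.37443201  0.10241841]
```

Request:
step_arm([
  {"translation": [0, 0, 0], "roll": 0},
  {"translation": [0, 0, 0], "roll": 0},
  {"translation": [0, 0, 0], "roll": 0},
  {"translation": [0, 0, 0], "roll": 0},
  {"translation": [0, 0, 0], "roll": 0},
  {"translation": [0, 0, 0], "roll": 0},
], fingers=0, grip_force=15)

```text
time: 25.28
tool_pos: [0.4186, -0.3738, 0.103]
tool_rot: [-3.138, -0.0, -0.156]
contact_force: [4.2, 12.8, 7.5]
opening: 0.0335
grip_force: 15.7
```

Request:
step_arm([
  {"translation": [0.7, 0, -14.2], "roll": 0},
  {"translation": [2.1, 0, -14], "roll": 0},
  {"translation": [3.5, 0, -13.8], "roll": 0},
  {"translation": [4.9, 0, -13.3], "roll": 0},
  {"translation": [6.2, 0, -12.8], "roll": 0},
  {"translation": [0, 0, 0], "roll": 0},
])

```text
time: 25.78
tool_pos: [0.4364, -0.3766, 0.1727]
tool_rot: [-3.139, -0.001, -0.155]
contact_force: [-1.3, 6.9, 1.6]
opening: 0.0334
grip_force: 15.0
```

Request:
step_arm([
  {"translation": [7.4, 0, -12.1], "roll": 0},
  {"translation": [8.6, 0, -11.3], "roll": 0},
  {"translation": [9.7, 0, -10.4], "roll": 0},
  {"translation": [10.6, 0, -9.3], "roll": 0},
  {"translation": [11.6, 0, -8.3], "roll": 0},
  {"translation": [12.3, 0, -7.1], "roll": 0},
  {"translation": [12.9, 0, -5.7], "roll": 0},
  {"translation": [0, 0, 0], "roll": 0},
])

```text
time: 26.45
tool_pos: [0.5094, -0.3886, 0.2357]
tool_rot: [-3.141, -0.001, -0.154]
contact_force: [-0.8, 5.4, 4.3]
opening: 0.034
grip_force: 15.0
```

Request:
step_arm([
  {"translation": [13.5, 0, -4.5], "roll": 0},
  {"translation": [13.9, 0, -3.1], "roll": 0},
  {"translation": [14.1, 0, -1.7], "roll": 0},
  {"translation": [14.1, 0, -0.3], "roll": 0},
  {"translation": [14.2, 0, 1.1], "roll": 0},
  {"translation": [14, 0, 2.5], "roll": 0},
  {"translation": [0, 0, 0], "roll": 0},
  {"translation": [0, 0, 0], "roll": 0},
])

```text
time: 27.12
tool_pos: [0.5914, -0.4022, 0.2412]
tool_rot: [3.141, -0.002, -0.154]
contact_force: [2.6, 2.0, 3.9]
opening: 0.0337
grip_force: 15.0
```

Request:
step_arm([
  {"translation": [0, 0, 0], "roll": 0},
  {"translation": [0, 0, 0], "roll": 0},
  {"translation": [0, 0, 0], "roll": 0},
  {"translation": [0, 0, 0], "roll": 0},
  {"translation": [0, 0, 0], "roll": 0},
  {"translation": [0, 0, -25], "roll": 0},
  {"translation": [0, 0, -25], "roll": 0},
  {"translation": [0, 0, -10], "roll": 0},
  {"translation": [0, 0, 0], "roll": 0},
  {"translation": [-30, 0, 0], "roll": 0},
  {"translation": [-30, 0, 0], "roll": 0},
  {"translation": [-30, 0, 0], "roll": 0},
  {"translation": [-30, 0, 0], "roll": 0},
  {"translation": [-35, 0, 0], "roll": 0},
  {"translation": [0, 0, 0], "roll": 0},
  {"translation": [0, 0, 0], "roll": 0},
], fingers=0.7)

```text
time: 28.45
tool_pos: [0.4357, -0.378, 0.3006]
tool_rot: [-3.141, 0.001, -0.157]
contact_force: [0.1, -0.0, 0.5]
opening: 0.0643
grip_force: 0.0
```

Run:
```python
from h import *
p,r,o=st();print(p,o['tool_rot'],o['opening'])
a=save('wrist','w11a.png');b=save('top','w11b.png');c=save('side','w11c.png')
im=np.zeros((420,800,3),np.uint8);im[:,:560]=a[:,:,::-1];im[:210,560:]=cv2.resize(b[150:255,390:510,::-1],(240,210),interpolation=3)
im[210:,560:]=cv2.resize(c[110:215,300:420,::-1],(240,210),interpolation=3)
cv2.imwrite('pics/w11.png',im)
for cam in('wrist','top'):
  for n in['toggle_tip','guard_tab']:
    for d in search_frame(cam,n): print(cam,n,np.round(d['at'],3),round(d['confidence'],2),np.round(px(cam,d['at'])))
print('pred tip',px('wrist',[.4715,-.3835,.0845]))
to([.4385,-.378,.075])
```

```text
[ 0.43572104 -0.37800678  0.30059709] [-3.14096099e+00  9.27293702e-04 -1.57106138e-01] 0.06433933613082203
wrist toggle_tip [ 0.479 -0.378  0.089] 0.89 [269. 147.]
wrist guard_tab [ 0.566 -0.4    0.181] 0.85 [278.  36.]
top toggle_tip [ 0.474 -0.377  0.088] 0.54 [434. 232.]
top toggle_tip [ 0.643 -0.062  0.08 ] 0.44 [309. 169.]
top guard_tab [ 0.569 -0.398  0.19 ] 0.76 [456. 190.]
pred tip [275.44312091 152.43625083]
to [ 0.438 -0.378  0.075] tool mm [  0.4  -0.4 225.4] rows 6
```

View pics/w11.png

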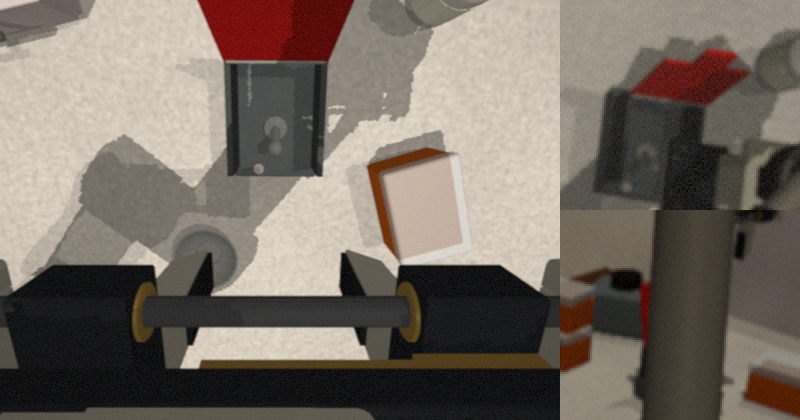

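The guard is leaning back. The toggle tip is at (276,148), in line with the tool, and a small pilot lamp sits at (257,168). I'll triangulate the glass on the left before descending.

Run:
```python
from h import *
for z in(0,.03,.06,.09,.12): print(z,np.round(ray('wrist',205,255,z),3),np.round(ray('top',385,287,z),3))
print('lamp',ray('wrist',257,168,.05),'tip',ray('wrist',276,148,.0925))
```

```text
0 [ 0.332 -0.258  0.   ] [ 0.333 -0.267  0.   ]
0.03 [ 0.344 -0.267  0.03 ] [ 0.335 -0.26   0.03 ]
0.06 [ 0.356 -0.276  0.06 ] [ 0.337 -0.253  0.06 ]
0.09 [ 0.368 -0.284  0.09 ] [ 0.339 -0.246  0.09 ]
0.12 [ 0.38  -0.293  0.12 ] [ 0.341 -0.239  0.12 ]
lamp [ 0.45270803 -0.35819129  0.05      ] tip [ 0.47690407 -0.38495256  0.0925    ]
```

Request:
step_arm([
  {"translation": [0, 0, 35], "roll": 0},
  {"translation": [0, 0, 35], "roll": 0},
  {"translation": [0, 0, 35], "roll": 0},
  {"translation": [0, 0, 35], "roll": 0},
  {"translation": [0, 0, 35], "roll": 0},
  {"translation": [0, 0, 30], "roll": 0},
  {"translation": [0, 0, 24], "roll": 0},
  {"translation": [0, 0, 0], "roll": 0},
  {"translation": [0, 0, 0], "roll": 0},
  {"translation": [0, 0, 0], "roll": 0},
], fingers=0)

```text
time: 29.63
tool_pos: [0.4384, -0.3792, 0.0734]
tool_rot: [3.14, -0.002, -0.155]
contact_force: [0.0, 0.4, -0.7]
opening: 0.003
grip_force: 0.0
```

Request:
step_arm([
  {"translation": [8, 0, 0], "roll": 0},
  {"translation": [8, 0, 0], "roll": 0},
  {"translation": [8, 0, 0], "roll": 0},
  {"translation": [8, 0, 0], "roll": 0},
  {"translation": [8, 0, 0], "roll": 0},
  {"translation": [6, 0, 0], "roll": 0},
  {"translation": [4, 0, 0], "roll": 0},
  {"translation": [0, 0, 0], "roll": 0},
])

```text
time: 30.3
tool_pos: [0.4877, -0.3862, 0.0718]
tool_rot: [3.141, -0.0, -0.155]
contact_force: [-0.6, 0.0, 0.1]
opening: 0.0
grip_force: 0.3
```

Request:
step_arm([
  {"translation": [3, 0, 0], "roll": 0},
  {"translation": [3, 0, 0], "roll": 0},
  {"translation": [0, 0, 0], "roll": 0},
])

```text
time: 30.55
tool_pos: [0.4923, -0.3867, 0.0715]
tool_rot: [-3.141, 0.002, -0.155]
contact_force: [-2.6, 0.6, 0.7]
opening: 0.0005
grip_force: 1.4
```

Request:
step_arm([
  {"translation": [2, 0, 0], "roll": 0},
  {"translation": [2, 0, 0], "roll": 0},
  {"translation": [0, 0, 0], "roll": 0},
])

```text
time: 30.8
tool_pos: [0.4932, -0.3868, 0.0712]
tool_rot: [-3.139, 0.008, -0.155]
contact_force: [-13.7, 2.6, 4.1]
opening: 0.0004
grip_force: 6.4
```

Request:
step_arm([
  {"translation": [-6, 0, 0], "roll": 0},
  {"translation": [-12, 0, 0], "roll": 0},
  {"translation": [-20, 0, 0], "roll": 0},
  {"translation": [-20, 0, 0], "roll": 0},
  {"translation": [0, 0, -35], "roll": 0},
  {"translation": [0, 0, -35], "roll": 0},
  {"translation": [0, 0, -35], "roll": 0},
  {"translation": [0, 0, -35], "roll": 0},
  {"translation": [0, 0, -35], "roll": 0},
  {"translation": [0, 0, -35], "roll": 0},
  {"translation": [0, 0, -18], "roll": 0},
  {"translation": [0, 0, 0], "roll": 0},
  {"translation": [0, 0, 0], "roll": 0},
  {"translation": [0, 0, 0], "roll": 0},
], fingers=0)

```text
time: 31.97
tool_pos: [0.4392, -0.3784, 0.2989]
tool_rot: [-3.141, 0.001, -0.155]
contact_force: [0.1, 0.5, -0.8]
opening: 0.0006
grip_force: 0.0
```

Run:
```python
from h import *
p,r,o=st();print(p,o['tool_rot'],o['opening'])
read_camera('wrist');read_camera('top')
for cam in('wrist','top'):
  for n in['toggle_tip','guard_tab']:
    for d in search_frame(cam,n): print(cam,n,np.round(d['at'],3),round(d['confidence'],2),np.round(px(cam,d['at'])))
to([.5914,-.4022,.30],[.5914,-.4022,.2412])
```

```text
[ 0.43922931 -0.37838834  0.29886994] [-3.14066634e+00  6.81087321e-04 -1.55209342e-01] 0.0006158153293903076
wrist toggle_tip [ 0.509 -0.384  0.087] 0.79 [271. 117.]
wrist toggle_tip [ 0.57  -0.399  0.181] 0.6 [275.  29.]
wrist guard_tab [ 0.571 -0.397  0.185] 0.67 [273.  28.]
wrist guard_tab [ 0.507 -0.388  0.087] 0.62 [274. 119.]
top toggle_tip [ 0.503 -0.385  0.079] 0.51 [435. 221.]
top guard_tab [ 0.567 -0.401  0.189] 0.8 [457. 191.]
to [ 0.591 -0.402  0.3  ] tool mm [154.   -0.2  -1.1] rows 4
to [ 0.591 -0.402  0.241] tool mm [ 0.1  0.1 58.8] rows 2
```

The toggle hit its stop where the geometry predicts, with the fingertip against the stem. Now I'll regrip the tongue and close the guard.

Request:
step_arm([
  {"translation": [31, 0, 0], "roll": 0},
  {"translation": [31, 0, 0], "roll": 0},
  {"translation": [31, 0, 0], "roll": 0},
  {"translation": [31, 0, 0], "roll": 0},
  {"translation": [30, 0, 0], "roll": 0},
  {"translation": [0, 0, 0], "roll": 0},
  {"translation": [0, 0, 0], "roll": 0},
  {"translation": [0, 0, 20], "roll": 0},
  {"translation": [0, 0, 20], "roll": 0},
  {"translation": [0, 0, 16], "roll": 0},
  {"translation": [0, 0, 0], "roll": 0},
  {"translation": [0, 0, 0], "roll": 0},
], fingers=0.75)

```text
time: 33.27
tool_pos: [0.5903, -0.4024, 0.2442]
tool_rot: [-3.141, 0.001, -0.156]
contact_force: [0.7, 0.5, -0.0]
opening: 0.0686
grip_force: 0.0
```

Request:
step_arm([
  {"translation": [0, 0, 0], "roll": 0},
  {"translation": [0, 0, 0], "roll": 0},
  {"translation": [0, 0, 0], "roll": 0},
  {"translation": [0, 0, 0], "roll": 0},
  {"translation": [0, 0, 0], "roll": 0},
  {"translation": [0, 0, 0], "roll": 0},
], fingers=0, grip_force=15)

```text
time: 33.77
tool_pos: [0.5916, -0.4023, 0.2442]
tool_rot: [-3.141, -0.0, -0.155]
contact_force: [1.2, 5.7, 4.9]
opening: 0.0341
grip_force: 15.3
```

Request:
step_arm([
  {"translation": [-14, 0, -2.5], "roll": 0},
  {"translation": [-14.2, 0, -1.1], "roll": 0},
  {"translation": [-14.1, 0, 0.3], "roll": 0},
  {"translation": [-14.1, 0, 1.7], "roll": 0},
  {"translation": [-13.9, 0, 3.1], "roll": 0},
  {"translation": [-13.5, 0, 4.5], "roll": 0},
  {"translation": [-12.9, 0, 5.7], "roll": 0},
  {"translation": [-12.3, 0, 7.1], "roll": 0},
  {"translation": [0, 0, 0], "roll": 0},
])

```text
time: 34.52
tool_pos: [0.482, -0.3841, 0.2244]
tool_rot: [-3.139, 0.003, -0.156]
contact_force: [-0.1, 4.5, 1.0]
opening: 0.0332
grip_force: 15.0
```

Request:
step_arm([
  {"translation": [-11.6, 0, 8.3], "roll": 0},
  {"translation": [-10.6, 0, 9.3], "roll": 0},
  {"translation": [-9.7, 0, 10.4], "roll": 0},
  {"translation": [-8.6, 0, 11.3], "roll": 0},
  {"translation": [-7.4, 0, 12.1], "roll": 0},
  {"translation": [-6.2, 0, 12.8], "roll": 0},
  {"translation": [-4.9, 0, 13.3], "roll": 0},
  {"translation": [-3.5, 0, 13.8], "roll": 0},
  {"translation": [0, 0, 0], "roll": 0},
  {"translation": [0, 0, 0], "roll": 0},
])

```text
time: 35.35
tool_pos: [0.4219, -0.3742, 0.133]
tool_rot: [-3.137, 0.003, -0.155]
contact_force: [-0.8, 6.9, -0.4]
opening: 0.0335
grip_force: 15.0
```

Next, the last 0.2 rad.

Request:
step_arm([
  {"translation": [-2, 0, 12], "roll": 0},
  {"translation": [-0.7, 0, 10], "roll": 0},
  {"translation": [0, 0, 5], "roll": 0},
  {"translation": [0, 0, 3], "roll": 0},
  {"translation": [0, 0, 0], "roll": 0},
])

```text
time: 35.77
tool_pos: [0.4198, -0.3739, 0.1049]
tool_rot: [-3.139, 0.001, -0.155]
contact_force: [-1.1, 9.4, 5.9]
opening: 0.0334
grip_force: 15.0
```

Request:
step_arm([
  {"translation": [0, 0, 2], "roll": 0},
  {"translation": [0, 0, 1], "roll": 0},
  {"translation": [0, 0, 0], "roll": 0},
])

```text
time: 36.02
tool_pos: [0.4202, -0.374, 0.1032]
tool_rot: [-3.139, -0.0, -0.155]
contact_force: [-2.4, 11.5, 15.6]
opening: 0.0339
grip_force: 15.0
```

Request:
step_arm([
  {"translation": [0, 0, 0], "roll": 0},
  {"translation": [0, 0, 0], "roll": 0},
  {"translation": [0, 0, 0], "roll": 0},
  {"translation": [0, 0, 0], "roll": 0},
  {"translation": [0, 0, 0], "roll": 0},
  {"translation": [0, 0, -20], "roll": 0},
  {"translation": [0, 0, -25], "roll": 0},
  {"translation": [0, 0, 0], "roll": 0},
  {"translation": [0, 0, 0], "roll": 0},
], fingers=0.75)

```text
time: 36.77
tool_pos: [0.4199, -0.3765, 0.1471]
tool_rot: [3.139, -0.002, -0.155]
contact_force: [-0.4, -0.4, 0.3]
opening: 0.0688
grip_force: 0.0
```

Request:
step_arm([
  {"translation": [0, 0, 0], "roll": 0},
  {"translation": [0, 0, 0], "roll": 0},
  {"translation": [0, 0, 0], "roll": 0},
  {"translation": [0, 0, 0], "roll": 0},
  {"translation": [0, 0, 0], "roll": 0},
  {"translation": [0, 0, 0], "roll": 0},
  {"translation": [0, 0, 10], "roll": 0},
  {"translation": [0, 0, 10], "roll": 0},
  {"translation": [0, 0, 4], "roll": 0},
  {"translation": [0, 0, 0], "roll": 0},
  {"translation": [0, 0, 0], "roll": 0},
], fingers=0)

```text
time: 37.68
tool_pos: [0.4192, -0.3754, 0.1212]
tool_rot: [-3.141, 0.001, -0.155]
contact_force: [0.4, -0.1, 0.1]
opening: 0.0018
grip_force: 0.0
```

Now a gentle press on top of the tongue (closed height 0.118).

Request:
step_arm([
  {"translation": [0, 0, 2], "roll": 0},
  {"translation": [0, 0, 2], "roll": 0},
  {"translation": [0, 0, 1], "roll": 0},
  {"translation": [0, 0, 0], "roll": 0},
])

```text
time: 38.02
tool_pos: [0.4197, -0.3759, 0.1181]
tool_rot: [3.14, -0.001, -0.155]
contact_force: [-1.8, 0.4, 6.7]
opening: 0.0007
grip_force: 3.2
```

Request:
step_arm([
  {"translation": [0, 0, -20], "roll": 0},
  {"translation": [0, 0, -30], "roll": 0},
  {"translation": [0, 0, -35], "roll": 0},
  {"translation": [-30, 0, -35], "roll": 0},
  {"translation": [-30, 0, 0], "roll": 0},
  {"translation": [0, 0, 0], "roll": 0},
  {"translation": [0, 0, 0], "roll": 0},
  {"translation": [0, 0, 0], "roll": 0},
  {"translation": [0, 0, 0], "roll": 0},
])

```text
time: 38.77
tool_pos: [0.3635, -0.3668, 0.233]
tool_rot: [-3.141, 0.0, -0.155]
contact_force: [0.4, 0.9, 0.6]
opening: 0.0002
grip_force: 0.0
```

Run:
```python
from h import *
p,r,o=st();print(p,o['contact_force'],o['time'])
a=read_camera('wrist');b=read_camera('top')
for cam,n in[('wrist','guard_tab'),('top','guard_tab'),('top','spreader0_mid'),('top','drawer_handle'),('top','plate0_mid')]:
    for d in search_frame(cam,n): print(cam,n,np.round(d['at'],3),round(d['confidence'],2))
hsv=cv2.cvtColor(a,cv2.COLOR_RGB2HSV)
m=((hsv[:,:,1]>170)&((hsv[:,:,0]<6)|(hsv[:,:,0]>174))&(hsv[:,:,2]>60)).astype(np.uint8)
cs,_=cv2.findContours(m,0,2);c=max(cs,key=cv2.contourArea);e=cv2.approxPolyDP(c,4,True)[:,0]
for q in e: print(q,np.round(ray('wrist',*q,.1165),4))
t=cv2.imread('pics/top0.png')[:,:,::-1]
print('red top before/after',[int(((x[:,:,0]>120)&(x[:,:,1]<60))[180:270,400:480].sum()) for x in (t.astype(int),b.astype(int))])
```

```text
[ 0.3635264  -0.36677271  0.23296738] [0.35450734 0.85548293 0.58625518] 38.7667
wrist guard_tab [ 0.476 -0.383  0.112] 0.61
top guard_tab [ 0.488 -0.382  0.118] 0.91
top spreader0_mid [0.292 0.428 0.012] 0.84
top spreader0_mid [0.692 0.179 0.018] 0.65
top drawer_handle [ 0.644 -0.063  0.079] 0.81
top plate0_mid [ 0.72  -0.025  0.115] 0.64
[207   0] [ 0.5205 -0.3426  0.1165]
[212 103] [ 0.4523 -0.3318  0.1165]
[252 104] [ 0.4469 -0.3618  0.1165]
[254 156] [ 0.4078 -0.3565  0.1165]
[292 157] [ 0.4024 -0.3862  0.1165]
[295 107] [ 0.4396 -0.3938  0.1165]
[337 102] [ 0.4383 -0.4259  0.1165]
[342   0] [ 0.5058 -0.4365  0.1165]
red top before/after [1871, 973]
```

```bash
python3 -c "
from cell import hand_in
print(hand_in())"
```

```text
the job is handed in; nothing more can be done
None
```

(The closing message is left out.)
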